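# Load the two-pot carrier and slide it onto the watering mat

### The job

Drop the yellow pot into the carrier's yellow pocket and the blue pot into its blue pocket, one at a time. When both are in, take the carrier by its handle and slide it along the bench, without lifting it, until it sits squarely on the green watering mat. Leave the black pot and the other things on the bench where they are.

Things in the scene. Friction and masses are not known exactly. Their poses are not given: they have to be found in the camera images.
- yellow_pot: Empty open-topped round plant pot of rigid yellow plastic, about 100 g, standing upright: 95 mm tall, 52 mm diameter at the foot widening to 60 mm at the rim, wall 3 mm. Origin: centre of its underside; z up.
- blue_pot: The same pot in blue. Origin: centre of its underside; z up.
- black_pot: The same pot in black; not needed, stays where it is. Origin: centre of its underside. The three pots stand in any arrangement on the robot's left, at least 100 mm apart centre to centre.
- carrier: Loose pot carrier, about 0.55 kg: an aluminium base plate 110 mm (x) by 262 mm (y), 4 mm thick, slick underneath so that it slides easily, with a yellow square pocket at one end, a blue one at the other and a black handle in the middle. Origin: centre of its underside; x across it, y along it towards the yellow end, z up.
- yellow_pocket (a point): Centre of the floor of the yellow pocket, 95 mm from the carrier's centre along +y and 4 mm above its underside. The pocket is 60 x 60 mm inside, open on top, walls 6 mm thick and 40 mm high (tops 44 mm above the bench). Axes as the carrier's. A pot stands in it with its rim 99 mm above the bench. Closing the gripper across the carrier (along its x) keeps the fingers clear of the handle.
- blue_pocket (a point): Centre of the floor of the blue pocket, the same, 95 mm from the carrier's centre along -y.
- carrier_handle (a point): Centre of the carrier's black handle bar, 68 mm above the carrier's underside: a bar 50 mm long along the carrier's y, 18 mm wide along x, 20 mm high (top 78 mm above the bench), on two posts 20 mm to either side of the middle, 10 mm along y and 14 mm along x. Take it from above across its width.
- mat: Flat green watering mat with a white border, fixed on the bench and flush with it (under 2 mm, no step to slide over): 160 mm (x) by 300 mm (y). Origin: its centre; x across it, y along it. It lies in front of the robot, either nearer than the carrier or beyond it.
- feed_bottle: Bystander: white bottle with a green cap, 68 mm diameter, 170 mm tall, on the robot's right. Origin: centre of its underside.
- seed_jar: Bystander: amber jar with a steel lid, 72 mm diameter, 90 mm tall, far left. Origin: centre of its underside.
- trowel: Bystander: hand trowel with a wooden handle, 270 mm long, lying across the far side of the bench. Origin: on the bench, near the middle of its length; x along it towards the blade.

How it is judged:
On the way:
1. Both pots stand released in the pockets of their own colour, while the carrier's centre is still more than 80 mm from the mat's centre (horizontal distance between yellow_pot and yellow_pocket below 0.01 m and z of yellow_pot in the frame of yellow_pocket between -0.003 and 0.006 m and angle between each of yellow_pot, blue_pot's own z axis and vertical below 0.12 rad and contact force between the fingers and yellow_pot below 0.1 N and horizontal distance between blue_pot and blue_pocket below 0.01 m and z of blue_pot in the frame of blue_pocket between -0.003 and 0.006 m and contact force between the fingers and blue_pot below 0.1 N and horizontal distance between carrier and mat above 0.08 m), for 0.2 s.
At the end, for the whole second after the job is handed in: Carrier flat and at rest on the mat: centres within 15 mm, lengths parallel within 0.10 rad (either way round). Each pot in the pocket of its colour, upright within 0.12 rad, foot on the pocket floor (within 6 mm) and within 10 mm of its centre, at rest, released (horizontal distance between yellow_pot and yellow_pocket below 0.01 m and z of yellow_pot in the frame of yellow_pocket between -0.003 and 0.006 m and angle between each of yellow_pot, blue_pot's own z axis and vertical below 0.12 rad and contact force between the fingers and yellow_pot below 0.1 N and horizontal distance between blue_pot and blue_pocket below 0.01 m and z of blue_pot in the frame of blue_pocket between -0.003 and 0.006 m and contact force between the fingers and blue_pot below 0.1 N and horizontal distance between carrier and mat below 0.015 m and angle between the y axis of carrier and the y axis of mat, either way round below 0.1 rad and height (world z) of carrier below 0.004 m and angle between carrier's own z axis and vertical below 0.05 rad and linear speed of each of carrier, yellow_pot, blue_pot below 0.02 m/s); the robot touches nothing.
It fails at once if The carrier's underside centre is lifted more than 15 mm off the bench, or the carrier tips by more than 0.25 rad (height (world z) of carrier above 0.015 m or angle between carrier's own z axis and vertical above 0.25 rad).
It fails at once if The black pot, the bottle, the jar or the trowel is moved by more than 25 mm (distance of any of black_pot, feed_bottle, seed_jar, trowel from where it was at the start of the episode above 0.025 m).
It also fails if it takes over 64 s, if anything falls off the work surface, if the arm or the gripper's body presses on something with over 40 N, if the wrist force passes 120 N, or if a joint passes its speed limit or range.

### The arm

A 6-joint arm with a two-finger parallel gripper is mounted at the origin on the work surface. World frame = base frame: x ahead of the robot, y to its left, z up, the work surface at z = 0. Lengths are in m, angles in rad, forces in N, time in s.
With the tool pointing down it reaches from about 0.325 to 0.9 m from the base axis. Payload 6.1 kg.
Tool frame: the origin (TCP) lies midway between the tips of the shut fingers; the grasp point (between the pads) lies 19 mm behind it; z points along the fingers, y is the line along which they close (so a half turn about z gives the same grasp; the last joint's range is limited). The gripper opens to 85 mm and grips with 20 to 120 N. Pads are 22 mm wide; open, the fingers measure 114 mm over their backs; the gripper's body (76 mm by 85 mm) begins 54 mm behind the grasp point. The pads swing forward as they close: fully open they stand 13 mm farther back than shut.
Start: joints at [1.194, 0.22, 1.526, -0, 1.395, -0.126], TCP at [0.155, 0.605, 0.231] pointing down, gripper open.
Joint ranges: [-2.98, 2.98], [-0.91, 2.08], [0.09, 2.57], [-1.24, 4.39], [0.2, 2.65], [-2.68, 2.68]. Speed limits (rad/s): [2.57, 2.57, 3.01, 3.14, 3.14, 3.14].

### API

Orientations are given as a rotation vector (axis times angle).
In Python, from cell import observe, camera, get_calibration, close_job gives the robot as it stands.
- The arm moves only by the tool servo_tool, never from a script. Its argument "motion" is a list that holds one entry, the list of rows, each a list of 7 numbers: the opening, from 0 (shut) to 1 (fully open), then the shift along the tool's x, y, z in cm, then the turn, a rotation vector about the tool's x, y, z in rad. A call has 1 to 12 rows; each row is the pose to reach, as a shift and turn from the pose commanded when the call began, along the tool's axes at that moment; what a row does not reach only later rows make up. A row lasts 1/8 s, in which the tool goes at most 62.5 mm and 10.7 degrees, less where a joint would pass 70% of its speed; a pose out of reach is approached as far as the arm can. A call with a gripper value outside its range is refused whole. The fingers move at their own pace and stop on an object; "force" is the grip in N (left out, the last holds). Time passes only in rows, so rows that repeat a pose let the fingers close. It gives the time, the measured TCP pose, the force, the opening and the grip force at its end, in the units of the state.
- observe(): the state, without advancing time (a new reading comes with each control period).
- camera(name): name is "side" or "top" or "wrist"; returns the picture (400x640x3 uint8, red, green, blue); there is no depth.
- get_calibration(name): a dict with "K" (3x3 intrinsics, pixels), "dist" ([k1, k2, p1, p2, k3] as OpenCV has them; the pictures are not rectified), "rvec" (rotation vector, rad) and "tvec" (3), from world to camera coordinates, as OpenCV has them; the wrist camera has in their place "tool_from_camera" (4x4, takes a point from camera to tool coordinates, whose origin is the TCP and whose axes are the flange's). Camera axes: x right, y down, z forward; pixel columns grow to the right and rows downward; lengths in m; the calibration is good to about 2 mm. A picture is of the moment at which its call begins: read the wrist's pose just before it. get_calibration takes no time and is no camera call.
- close_job(): hands the job in; it is judged then, once.
The state is a dict: "t": time; "joint_pos": joint angles; "joint_velocities": joint speeds; "joint_efforts": joint torques, N m; "tcp_pos": TCP position; "tcp_rot": TCP orientation; "force": force on the tool from outside, world axes, zero at the start; "ft_torque": the same for the moment, N m; "opening": finger opening in m; "grasp_force": force on a finger pad.
Only numpy, scipy, OpenCV 4.12 (cv2) and the standard library are available. Lean on these libraries where they do the work, as an engineer would, in place of code of your own. Each camera call takes 0.05 s, during which the arm holds its last target. There are 200 camera calls.

## Working session

There is one attempt and no reset: what is moved stays moved. The work goes in short steps, Python scripts to look and compute and a tool call to move; the robot and the scene stay as the last step left them, time stands still between calls to the robot, and variables do not carry over. Pictures are saved under pics/ and viewed, at most 10 in all, crops included, and the job is handed in when it is done.

Besides the shell and the picture viewer there is one more tool, called after ">>>" as name(argument=value, ...) on one line, values as JSON. servo_tool: Moves the arm, as the interface text tells. Its arguments: {"type":"object","properties":{"motion":{"type":"array"},"force":{"type":"number"}},"required":["motion"]}

```bash
mkdir -p pics; ls; python3 - <<'E'
from cell import *
import cv2
s=observe();print(s)
for n in("top","side"):
    im=camera(n);cv2.imwrite(f"pics/{n}0.png",im[:,:,::-1])
    print(get_calibration(n))
print(get_calibration("wrist"))
E
```

```text
pics
{'t': 0.0, 'joint_pos': array([ 1.19388092e+00,  2.21241407e-01,  1.52760756e+00, -3.52156241e-06,
        1.39469402e+00, -1.26118199e-01]), 'joint_velocities': array([-2.81184235e-04,  5.25023032e-05, -5.37675598e-04,  9.46644787e-04,
       -4.37458988e-04,  1.30817175e-04]), 'joint_efforts': array([ 8.43900598e-04, -4.96887231e+01, -3.89402962e+01, -2.27325393e-05,
        1.07174524e-02,  1.20002713e-05]), 'tcp_pos': array([0.15490263, 0.60487832, 0.23019165]), 'tcp_rot': array([-3.92858242e-01, -3.11644502e+00,  2.96809216e-03]), 'force': array([0.04614219, 0.61100504, 0.07634424]), 'ft_torque': array([ 0.0170807 ,  0.01334822, -0.03281558]), 'grasp_force': 0.0, 'opening': 0.08566382839435657}
{'K': array([[385.63641569,   0.        , 319.22021853],
       [  0.        , 385.63641569, 197.09452766],
       [  0.        ,   0.        ,   1.        ]]), 'dist': array([-0.04576491,  0.        ,  0.        ,  0.        ,  0.        ]), 'rvec': array([ 2.1592371 , -2.05619368,  0.21659723]), 'tvec': array([-0.06298611,  0.63079509,  1.10360553])}
{'K': array([[507.26655983,   0
[... 220 characters left out ...]
([ 0.02669149, -2.91030797,  1.12202038]), 'tvec': array([0.60213358, 0.07296404, 1.64200079])}
{'K': array([[338.13011171,   0.        , 321.73361195],
       [  0.        , 338.13011171, 200.57150103],
       [  0.        ,   0.        ,   1.        ]]), 'dist': array([-0.00291215,  0.        ,  0.        ,  0.        ,  0.        ]), 'tool_from_camera': array([[ 6.00798907e-04, -9.50778952e-01, -3.09869366e-01,
         7.79598469e-02],
       [ 9.99998668e-01,  1.04149411e-03, -1.25676370e-03,
         8.12557110e-05],
       [ 1.51763159e-03, -3.09868198e-01,  9.50778311e-01,
        -1.42735824e-01],
       [ 0.00000000e+00,  0.00000000e+00,  0.00000000e+00,
         1.00000000e+00]])}
```

View pics/top0.png

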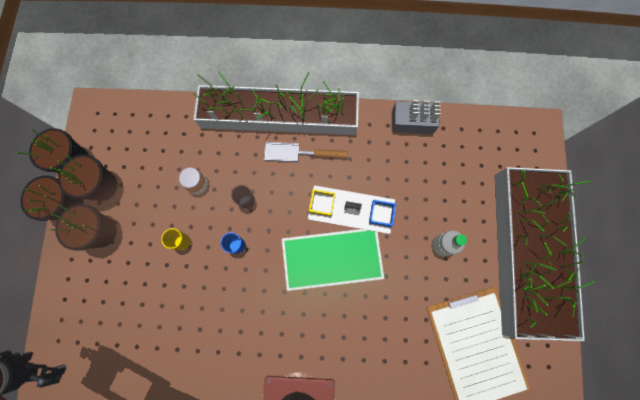

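View pics/side0.png

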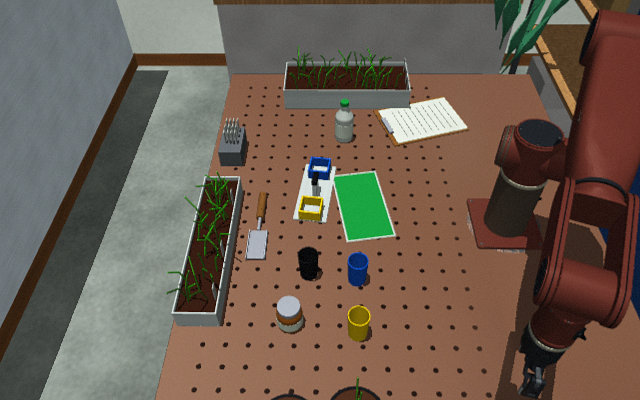

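The top view (world x up, y left) shows these pixel positions:
- yellow pot: (174,239)
- blue pot: (233,243)
- black pot: (242,197)
- carrier: (352,208)
- mat: (332,259), nearer than the carrier

The side view agrees with this.

```bash
cat > h.py <<'E'
from cell import *
import cv2, numpy as np
from scipy.spatial.transform import Rotation as R
def cast(name,px,z,pose=None):
    c=get_calibration(name)
    d=cv2.undistortPoints(np.float64(px).reshape(-1,1,2),c["K"],c["dist"])[:,0]
    d=np.c_[d,np.ones(len(d))]
    if name=="wrist":
        T=c["tool_from_camera"];Rt=R.from_rotvec(pose["tcp_rot"]).as_matrix()
        M=Rt@T[:3,:3];o=Rt@T[:3,3]+pose["tcp_pos"]
    else:
        M=R.from_rotvec(c["rvec"]).as_matrix().T;o=-M@c["tvec"]
    w=d@M.T
    return o+w*((z-o[2])/w[:,2])[:,None]
HSV=dict(yellow=((22,120,80),(35,255,255)),blue=((105,140,60),(125,255,255)),green=((50,120,60),(75,255,255)),white=((0,0,190),(180,45,255)))
def blobs(im,col,amin=60):
    m=cv2.inRange(cv2.cvtColor(im,cv2.COLOR_RGB2HSV),*HSV[col])
    cs,_=cv2.findContours(m,cv2.RETR_EXTERNAL,cv2.CHAIN_APPROX_NONE)
    return sorted([c[:,0] for c in cs if cv2.contourArea(c)>amin],key=lambda c:-cv2.contourArea(c))
def circ(P):
    A=np.c_[2*P[:,:2],np.ones(len(P))];s=np.linalg.lstsq(A,(P[:,:2]**2).sum(1),rcond=None)[0]
    return s[:2],np.sqrt(s[2]+s[:2]@s[:2])
def rect(P):
    c,(a,b),t=cv2.minAreaRect(np.float32(P[:,:2]*1000))
    if a>b: t-=90     # t: direction of b's normal -> long side as yaw of y axis
    a,b=min(a,b),max(a,b)
    return np.array(c)/1000,(a,b),((t+90)%180)-90   # yaw deg of y axis (mod 180)
def go(x,y,z,yaw):  # yaw deg: tool y direction = world y turned by yaw
    s=observe();r=R.from_rotvec(s["tcp_rot"])
    best=None
    for k in(0,180):
        a=np.deg2rad(yaw+k);ty=np.array([-np.sin(a),np.cos(a),0]);tz=np.array([0,0,-1.]);tx=np.cross(ty,tz)
        v=(r.inv()*R.from_matrix(np.c_[tx,ty,tz])).as_rotvec()
        if best is None or np.linalg.norm(v)<np.linalg.norm(best):best=v
    print("go",np.round(r.inv().apply(np.array([x,y,z])-s["tcp_pos"])*100,2),np.round(best,3),"t",round(s["t"],2),"q6",round(s["joint_pos"][5],2))
E
python3 - <<'E'
from h import *
im=cv2.imread("pics/top0.png")[:,:,::-1].copy()
for c in("yellow","blue","green","white"):
    for b in blobs(im,c)[:4]:
        P0=cast("top",b,0);x,y,w,h=cv2.boundingRect(b)
        print(c,(x,y,w,h),len(b),"mid z.047",cast("top",[[x+w/2,y+h/2]],.047)[0].round(3),"rect z0",rect(P0),"rect z.044",rect(cast("top",b,.044)))
print("black",cast("top",[[242,197]],.047))
for p,z in(((242,190),.095),((198,180),.09)):print(cast("top",[p],z))
E
```

```text
yellow (309, 189, 26, 27) 86 mid z.047 [ 0.621 -0.041  0.047] rect z0 (array([ 0.63110669, -0.03868488]), (75.06880187988281, 77.29181671142578), 83.09040832519531) rect z.044 (array([ 0.62232495, -0.03888462]), (72.34097290039062, 74.48328399658203), 83.09038543701172)
yellow (161, 228, 29, 22) 71 mid z.047 [0.486 0.398 0.047] rect z0 (array([0.48839462, 0.4149361 ]), (62.82025909423828, 94.0063247680664), -14.658699035644531) rect z.044 (array([0.48479871, 0.3982529 ]), (60.537471771240234, 90.5903549194336), -14.65875244140625)
blue (370, 200, 26, 26) 85 mid z.047 [ 0.597 -0.229  0.047] rect z0 (array([ 0.60600153, -0.23439867]), (73.977783203125, 75.84403228759766), 83.18016052246094) rect z.044 (array([ 0.59813214, -0.22748666]), (71.28960418701172, 73.08802032470703), 83.18016052246094)
blue (221, 233, 24, 20) 59 mid z.047 [0.483 0.221 0.047] rect z0 (array([0.48449768, 0.23405273]), (58.86382293701172, 72.70503997802734), -40.79772186279297) rect z.044 (array([0.48104343, 0.22394243]), (56.724822998046875, 70.06310272216797), -40.7977409362793)
green (285, 231, 96, 56) 266 mid
[... 1012 characters left out ...]
906, 289.8582458496094), -71.92544937133789)
white (265, 142, 48, 19) 138 mid z.047 [0.78  0.071 0.047] rect z0 (array([0.79629236, 0.07785295]), (60.9399299621582, 156.50042724609375), -0.40320587158203125) rect z.044 (array([0.78150818, 0.07341852]), (58.725547790527344, 150.81358337402344), -0.40317535400390625)
white (180, 168, 19, 19) 52 mid z.047 [0.68  0.378 0.047] rect z0 (array([0.69355157, 0.39656738]), (59.331356048583984, 61.617576599121094), -83.34365844726562) rect z.044 (array([0.68250067, 0.38055167]), (57.17551040649414, 59.37844467163086), -83.34417200088501)
black [[0.62590662 0.2065964  0.047     ]]
[[0.63738557 0.1981885  0.095     ]]
[[0.66289184 0.33522215 0.09      ]]
```

```bash
python3 -c "
from h import *
go(.486,.398,.23,-97)"
```

```text
go [-37.21 -11.83   0.04] [-2.000e-03  1.000e-03  1.442e+00] t 0.1 q6 -0.13
```

>>> servo_tool(motion=[[[1,-37.2,-11.8,0,0,0,1.44],[1,-37.2,-11.8,0,0,0,1.44],[1,-37.2,-11.8,0,0,0,1.44],[1,-37.2,-11.8,0,0,0,1.44],[1,-37.2,-11.8,0,0,0,1.44],[1,-37.2,-11.8,0,0,0,1.44],[1,-37.2,-11.8,0,0,0,1.44],[1,-37.2,-11.8,0,0,0,1.44],[1,-37.2,-11.8,0,0,0,1.44],[1,-37.2,-11.8,0,0,0,1.44],[1,-37.2,-11.8,0,0,0,1.44]]], force=30)

```text
t: 1.48
tcp_pos: [0.4858, 0.3991, 0.2312]
tcp_rot: [-2.348, -2.087, 0.0]
force: [0.2, -0.3, 0.2]
opening: 0.0855
grasp_force: 0.0
```

```bash
cat > pot.py <<'E'
import sys
from h import *
col,fn=sys.argv[1:3]
s=observe();im=camera("wrist");cv2.imwrite(fn,im[:,:,::-1])
print(s["tcp_pos"].round(4),round(s["t"],2),s["joint_velocities"].round(3))
for b in blobs(im,col,300)[:3]:
    e=cv2.boundingRect(b);P=cast("wrist",cv2.convexHull(b.reshape(-1,1,2))[:,0],.095,s)
    # rim: hull points farthest from camera nadir side -> iterate circle fit on r=30mm inliers
    Q=P
    for _ in range(8):
        c,r=circ(Q);d=np.hypot(*(P[:,:2]-c).T);Q=P[abs(d-r)<.0025] if _ else P
        if len(Q)<6: break
    mc,mr=cv2.minEnclosingCircle(np.float32(P[:,:2]))
    print(e,"circ",c.round(4),r.round(4),len(Q),len(P),"minenc",np.round(mc,4),round(mr,4))
E
python3 pot.py yellow pics/w1.png
```

```text
[0.4858 0.3991 0.2312] 1.48 [ 0.    -0.002 -0.002  0.    -0.     0.007]
(286, 149, 68, 78) circ [0.4858 0.3962] 0.0321 27 38 minenc [0.4849 0.3978] 0.0347
```

View pics/w1.png

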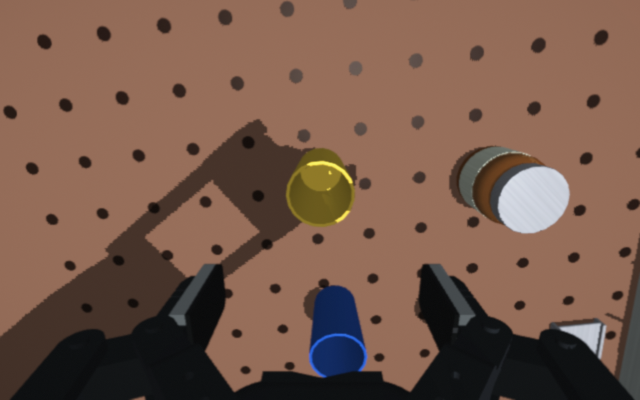

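The wrist view shows the yellow rim as an ellipse around (320,193), with the blue pot behind it at the bottom of the frame. I'll refine using only the camera-far half of the rim, with the radius fixed at 30 mm.

```bash
cat > pot.py <<'E'
import sys
from h import *
from scipy.optimize import least_squares
col,fn=sys.argv[1:3]
if len(sys.argv)>3: im=cv2.imread(fn)[:,:,::-1].copy();s=observe()
else: s=observe();im=camera("wrist");cv2.imwrite(fn,im[:,:,::-1])
print(s["tcp_pos"].round(4),round(s["t"],2))
for b in blobs(im,col,300)[:3]:
    x,y,w,h=cv2.boundingRect(b);H=cv2.convexHull(b.reshape(-1,1,2))[:,0]
    P=cast("wrist",H[H[:,1]>y+h-w*.55]+.0,.095,s)[:,:2]
    f=least_squares(lambda c:np.hypot(*(P-c).T)-.0302,P.mean(0))
    print((x,y,w,h),"centre",f.x.round(4),"rms mm",(1000*np.sqrt(np.mean(f.fun**2))).round(2))
    go(*f.x,.057,-97)
E
python3 pot.py yellow pics/w1.png old
```

```text
[0.4858 0.3991 0.2313] 1.52
(286, 149, 68, 78) centre [0.4853 0.3936] rms mm 0.42
go [-0.56  0.02 17.43] [0.    0.    0.004] t 1.52 q6 0.68
```

>>> servo_tool(motion=[[[1,-0.6,0,6,0,0,0],[1,-0.6,0,11,0,0,0],[1,-0.6,0,15,0,0,0],[1,-0.6,0,17.5,0,0,0],[1,-0.6,0,17.5,0,0,0],[1,-0.6,0,17.5,0,0,0],[0.3,-0.6,0,17.5,0,0,0],[0.3,-0.6,0,17.5,0,0,0],[0.3,-0.6,0,17.5,0,0,0],[0.3,-0.6,0,17.5,0,0,0],[0.3,-0.6,0,17.5,0,0,0]]], force=30)

```text
t: 2.9
tcp_pos: [0.4863, 0.3936, 0.0582]
tcp_rot: [2.35, 2.084, 0.004]
force: [-2.4, -1.0, 7.2]
opening: 0.058
grasp_force: 31.7
```

>>> servo_tool(motion=[[[0.3,0,0,-6,0,0,0],[0.3,0,0,-12,0,0,0],[0.3,-4,0.4,-17,0,0,0],[0.3,-10,1,-21,0,0,0],[0.3,-16,1.5,-24.2,0,0,0],[0.3,-22,2,-24.2,0,0,0],[0.3,-28,2.6,-24.2,0,0,0],[0.3,-34,3.2,-24.2,0,0,0],[0.3,-40,3.8,-24.2,0,0,0],[0.3,-46,4.4,-24.2,0,0,0],[0.3,-51,5,-24.2,0,0,0],[0.3,-56,5.3,-24.2,0,0,0]]])

```text
t: 4.4
tcp_pos: [0.4706, -0.1715, 0.2986]
tcp_rot: [2.351, 2.083, 0.0]
force: [1.5, 0.1, -0.2]
opening: 0.0576
grasp_force: 33.5
```

>>> servo_tool(motion=[[[0.3,0,0,0,0,0,0],[0.3,0,0,0,0,0,0],[0.3,0,0,0,0,0,0]]])

```text
t: 4.78
tcp_pos: [0.4712, -0.1683, 0.2984]
tcp_rot: [-2.349, -2.086, -0.0]
force: [-0.2, 0.5, -1.5]
opening: 0.0578
grasp_force: 33.3
```

```bash
python3 - <<'E'
from h import *
s=observe();im=camera("wrist");cv2.imwrite("pics/w2.png",im[:,:,::-1]);np.save("w2.npy",np.r_[s["tcp_pos"],s["tcp_rot"]])
print(s["tcp_pos"].round(4),s["t"],s["opening"],s["joint_velocities"].round(3))
for c in("yellow","blue","green"):
    for b in blobs(im,c,200)[:3]:
        print(c,cv2.boundingRect(b),rect(cast("wrist",b,.044 if c!="green" else 0,s)))
E
```

```text
[ 0.4712 -0.1683  0.2984] 4.775 0.05777859929384329 [ 0.008  0.001 -0.002 -0.002 -0.002 -0.003]
yellow (243, 186, 158, 191) (array([ 0.46294281, -0.36009979]), (220.59901428222656, 288.0776062011719), -29.881858825683594)
yellow (414, 0, 74, 65) (array([ 0.62366937, -0.04802695]), (61.86745834350586, 72.25484466552734), 82.94081115722656)
blue (396, 163, 68, 61) (array([ 0.59799371, -0.22556935]), (76.96807861328125, 78.71927642822266), 83.23638153076172)
green (209, 0, 173, 207) (array([ 0.45815921, -0.09356808]), (146.47702026367188, 261.9360656738281), 9.657466888427734)
```

View pics/w2.png

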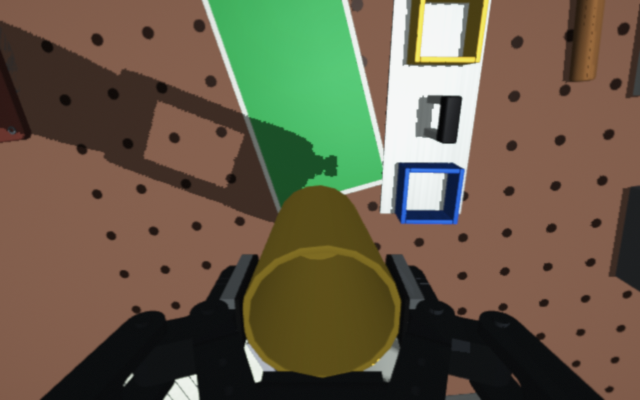

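```bash
python3 - <<'E'
from h import *
v=np.load("w2.npy");s=dict(tcp_pos=v[:3],tcp_rot=v[3:]);im=cv2.imread("pics/w2.png")[:,:,::-1].copy()
for yaw in(-6.5,-7.3):
  a=np.deg2rad(yaw);ex=np.array([np.cos(a),np.sin(a)]);ey=np.array([-ex[1],ex[0]])
  for col,i in(("yellow",1),("blue",0)):
    b=blobs(im,col,200)[i]
    H=cast("wrist",b,.044,s)[:,:2];L=cast("wrist",b,.004,s)[:,:2]
    q=lambda v,p:np.percentile(v,p)
    xf=q(H@ex,99);xn=q(L@ex,1);yf=q(H@ey,1);yn=q(L@ey,99);y1=q(L@ey,1)
    print(yaw,col,"x far/near",xf,xn,"w",xf-xn,"y lo(top) hi(base)",yf,yn,"lo base",y1)
    cx=(xf+xn)/2; cy=(yf+yn)/2 if col=="blue" else y1+.036
    print("  centre",(cx*ex+cy*ey).round(4))
# green mat incl border: rows of mat edges
b=[c for c in blobs(im,"green",200)][0];P=cast("wrist",b,0,s)
E
```

```text
-6.5 yellow x far/near 0.6612567089280206 0.599112398453356 w 0.06214431047466462 y lo(top) hi(base) -0.00719474740189794 0.06257162945546896 lo base -0.004434230444212374
  centre [ 0.6297 -0.04  ]
-6.5 blue x far/near 0.6588579217722561 0.5896857647401148 w 0.0691721570321413 y lo(top) hi(base) -0.19507231277295325 -0.12748669107292693 lo base -0.21123452802171647
  centre [ 0.602  -0.2309]
-7.3 yellow x far/near 0.660708793612019 0.5987646290164371 w 0.06194416459558183 y lo(top) hi(base) 0.0012784718502579255 0.07175593404657192 lo base 0.004204340272322347
  centre [ 0.6297 -0.0401]
-7.3 blue x far/near 0.6610728175703231 0.5919524007310711 w 0.06912041683925196 y lo(top) hi(base) -0.1864190510917442 -0.1185516955294122 lo base -0.20239778128650046
  centre [ 0.6021 -0.2309]
```

```bash
python3 - <<'E'
from h import *
im=camera("top")  # arm may hide part
cs=[(c,cv2.boundingRect(b),rect(cast("top",b,0))) for c in("green",) for b in blobs(im,c)[:1]];print(cs)
# edge lines direction in wrist view of carrier plate: white plate left edge
v=np.load("w2.npy");s=dict(tcp_pos=v[:3],tcp_rot=v[3:]);im=cv2.imread("pics/w2.png")[:,:,::-1].copy()
for b in blobs(im,"white",800)[:3]:print(cv2.boundingRect(b),rect(cast("wrist",b,.004,s)))
E
```

```text
[('green', (285, 233, 70, 54), (array([ 0.44999292, -0.04925816]), (143.08802795410156, 220.56179809570312), 9.51284122467041))]
(341, 0, 150, 213) (array([ 0.5855658, -0.133179 ]), (169.33975219726562, 257.3219909667969), -6.700531005859375)
(421, 3, 43, 54) (array([ 0.62916071, -0.04009094]), (45.37396240234375, 55.90496063232422), -7.096488952636719)
(407, 173, 37, 37) (array([ 0.6045542 , -0.23501175]), (45.54960250854492, 50.6180534362793), -6.758018493652344)
```

```bash
python3 -c "
import cv2
a=cv2.imread('pics/w2.png')[0:235,375:500];cv2.imwrite('pics/w2z.png',cv2.resize(a,None,fx=2.5,fy=2.5,interpolation=cv2.INTER_NEAREST))
t=cv2.imread('pics/top0.png')[180:235,300:405];cv2.imwrite('pics/tz.png',cv2.resize(t,None,fx=6,fy=6,interpolation=cv2.INTER_NEAREST))"
```

```text
(no output)
```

View pics/w2z.png

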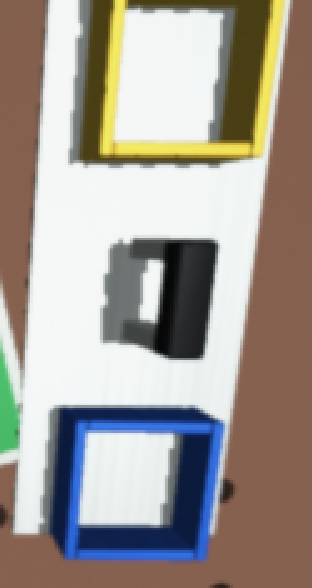

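The crop shows bright wall tops (z = 44 mm) and dark outer faces. I'll measure from the bright rims only. The blue rim corners are near (406,168)–(458,223), and the yellow lower edge is at row 63.

```bash
cat >> h.py <<'E'
HSV.update(yrim=((22,120,170),(35,255,255)),brim=((105,140,140),(125,255,255)))
E
python3 - <<'E'
from h import *
v=np.load("w2.npy");s=dict(tcp_pos=v[:3],tcp_rot=v[3:]);im=cv2.imread("pics/w2.png")[:,:,::-1].copy()
for c in("yrim","brim"):
    for b in blobs(im,c,100)[:2]: 
        P=cast("wrist",b,.044,s);r=rect(P);print(c,cv2.boundingRect(b),r)
        if c=="yrim":
            a=np.deg2rad(-7);ex=np.array([np.cos(a),np.sin(a)]);ey=np.array([-ex[1],ex[0]])
            X=P[:,:2]@ex;Y=P[:,:2]@ey;print((((X.min()+X.max())/2)*ex+(Y.min()+.036)*ey).round(4),X.max()-X.min())
t=cv2.imread("pics/top0.png")[:,:,::-1].copy()
for c in("yrim","brim"):
    for b in blobs(t,c,60)[:3]: print("top",c,cv2.boundingRect(b),rect(cast("top",b,.044)))
E
```

```text
yrim (415, 0, 73, 63) (array([ 0.62457465, -0.0469543 ]), (59.793819427490234, 70.73899841308594), 82.71049499511719)
[ 0.6253 -0.041 ] 0.07086436485103831
brim (401, 168, 63, 56) (array([ 0.60142194, -0.2290338 ]), (70.89503479003906, 71.09453582763672), 83.23638153076172)
top yrim (309, 189, 26, 26) (array([ 0.62407019, -0.03937297]), (70.90074157714844, 71.79127502441406), -6.909614562988281)
top yrim (161, 228, 21, 21) (array([0.48855029, 0.41259509]), (60.537471771240234, 60.94077682495117), -14.658744812011719)
top brim (370, 200, 26, 26) (array([ 0.59936987, -0.22765662]), (70.5293960571289, 71.29022216796875), -6.8905029296875)
top brim (227, 234, 14, 19) (array([0.4803125 , 0.21556721]), (30.653600692749023, 55.94740295410156), 70.95990753173828)
```

```bash
python3 - <<'E'
from h import *
v=np.load("w2.npy");s=dict(tcp_pos=v[:3],tcp_rot=v[3:])
P=cast("wrist",[[243,310],[401,310],[322,246],[322,377]],v[2]+.037,s)
r=R.from_rotvec(v[3:]);q=r.inv().apply(P-v[:3]);print(q.round(4), circ(q))
go(.6245,-.0402,.20,-97.2)
E
```

```text
[[ 0.0023 -0.0275 -0.037 ]
 [ 0.0023  0.0307 -0.037 ]
 [ 0.0282  0.0016 -0.037 ]
 [-0.029   0.0016 -0.037 ]] (array([-0.00036175,  0.00161843]), np.float64(0.028925441867178738))
go [14.52 13.71  9.85] [ 0.    -0.     0.008] t 4.88 q6 -0.38
```

>>> servo_tool(motion=[[[0.3,5,5,3,0,0,0],[0.3,10,9,6,0,0,0],[0.3,13,12.5,9,0,0,0],[0.3,14.5,13.7,9.9,0,0,0],[0.3,14.5,13.7,9.9,0,0,0],[0.3,14.5,13.7,9.9,0,0,0],[0.3,14.5,13.7,9.9,0,0,0]]])

```text
t: 5.75
tcp_pos: [0.6244, -0.0426, 0.2007]
tcp_rot: [2.35, 2.082, 0.001]
force: [-0.4, -0.8, -0.6]
opening: 0.0577
grasp_force: 33.6
```

```bash
python3 - <<'E'
from h import *
go(.6245,-.0402,.063,-97.2)
E
```

```text
go [ 0.25 -0.05 13.77] [0.002 0.    0.005] t 5.75 q6 -0.07
```

>>> servo_tool(motion=[[[0.3,0.1,0,4,0,0,0],[0.3,0.1,0,8,0,0,0],[0.3,0.1,0,8.6,0,0,0],[0.3,0.1,0,8.6,0,0,0],[0.3,0.1,0,8.6,0,0,0]]])

```text
t: 6.38
tcp_pos: [0.6261, -0.0415, 0.116]
tcp_rot: [2.349, 2.082, 0.004]
force: [-0.2, 0.2, -0.4]
opening: 0.0579
grasp_force: 33.6
```

```bash
python3 - <<'E'
from h import *
go(.6245,-.0402,.063,-97.2)
im=camera("side");cv2.imwrite("pics/s3.png",cv2.resize(im[130:270,260:400,::-1],None,fx=4,fy=4))
E
```

```text
go [ 0.11 -0.2   5.3 ] [0.004 0.    0.005] t 6.38 q6 -0.07
```

View pics/s3.png

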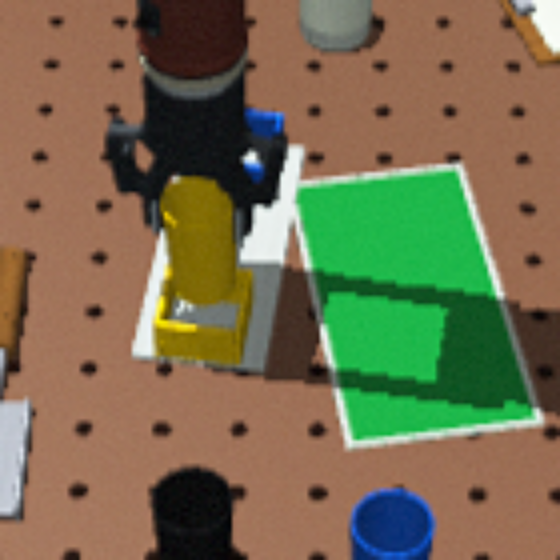

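The side view shows the pot hanging above the yellow pocket and lined up left to right. I'll go down.

>>> servo_tool(motion=[[[0.3,0.1,-0.2,1,0,0,0],[0.3,0.1,-0.2,2.5,0,0,0],[0.3,0.1,-0.2,4,0,0,0],[0.3,0.1,-0.2,5.2,0,0,0],[0.3,0.1,-0.2,5.2,0,0,0],[0.3,0.1,-0.2,5.2,0,0,0]]])

```text
t: 7.18
tcp_pos: [0.6228, -0.0398, 0.0612]
tcp_rot: [2.351, 2.084, -0.0]
force: [-0.3, -1.5, 2.9]
opening: 0.0578
grasp_force: 33.2
```

>>> servo_tool(motion=[[[0.8,0,0,-0.1,0,0,0],[1,0,0,-0.1,0,0,0],[1,0,0,-0.1,0,0,0],[1,0,0,-0.1,0,0,0],[1,0,0,-5,0,0,0],[1,0,0,-11,0,0,0],[1,0,0,-15,0,0,0],[1,0,0,-17,0,0,0],[1,0,0,-17,0,0,0]]])

```text
t: 8.3
tcp_pos: [0.6233, -0.0398, 0.2323]
tcp_rot: [2.349, 2.083, 0.002]
force: [0.3, -0.0, -0.6]
opening: 0.0853
grasp_force: 0.0
```

```bash
python3 - <<'E'
from h import *
go(.483,.225,.231,-97)
E
```

```text
go [ 24.61 -17.1    0.09] [0.002 0.    0.002] t 8.3 q6 -0.07
```

>>> servo_tool(motion=[[[1,5,-3.5,0,0,0,0],[1,10,-7,0,0,0,0],[1,15,-10.5,0,0,0,0],[1,20,-14,0,0,0,0],[1,24.6,-17.1,0,0,0,0],[1,24.6,-17.1,0,0,0,0],[1,24.6,-17.1,0,0,0,0],[1,24.6,-17.1,0,0,0,0]]])

```text
t: 9.3
tcp_pos: [0.4826, 0.2238, 0.2302]
tcp_rot: [-2.352, -2.082, 0.003]
force: [-0.5, -0.5, 0.0]
opening: 0.0854
grasp_force: 0.0
```

```bash
python3 pot.py blue pics/w4.png; python3 - <<'E'
from h import *
t=camera("top")
for c in("yrim","brim","green","yellow"):
    for b in blobs(t,c,60)[:3]: print("top",c,cv2.boundingRect(b),rect(cast("top",b,.044)))
E
```

```text
[0.4826 0.2238 0.2302] 9.3
(287, 148, 68, 78) centre [0.482  0.2193] rms mm 0.67
go [-4.300e-01 -1.000e-02  1.735e+01] [-0.001  0.001  0.   ] t 9.35 q6 0.41
top yrim (309, 189, 26, 26) (array([ 0.62489636, -0.03923859]), (72.3398208618164, 73.47459411621094), 83.20921325683594)
top brim (370, 200, 26, 26) (array([ 0.59901758, -0.22748917]), (70.82618713378906, 71.27610778808594), -6.495048522949219)
top brim (230, 236, 11, 14) (array([0.48240417, 0.21456935]), (25.577613830566406, 41.713539123535156), 42.42303466796875)
top green (285, 231, 96, 56) (array([ 0.45281049, -0.07910315]), (137.94459533691406, 273.4620361328125), 9.564188003540039)
top green (455, 235, 12, 11) (array([ 0.52563611, -0.46758173]), (30.422250747680664, 34.504371643066406), 2.606109380722046)
top yellow (309, 189, 26, 27) (array([ 0.62312152, -0.03902906]), (72.33975982666016, 77.04887390136719), 83.21389770507812)
```

View pics/w4.png

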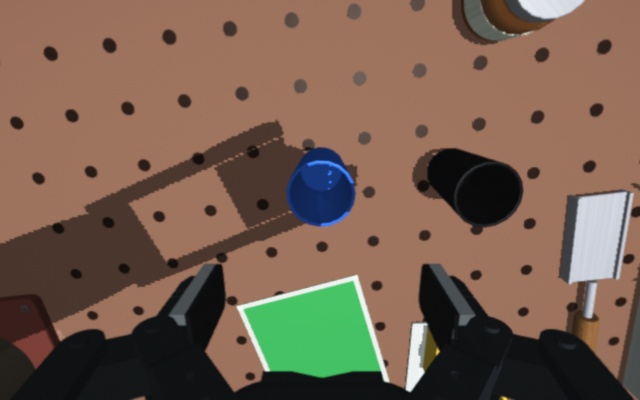

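The blue rim is centred near (321,193), and the black pot at (488,190) is clear of the fingers.

>>> servo_tool(motion=[[[1,-0.4,0,6,0,0,0],[1,-0.4,0,11,0,0,0],[1,-0.4,0,15,0,0,0],[1,-0.4,0,17.4,0,0,0],[1,-0.4,0,17.4,0,0,0],[1,-0.4,0,17.4,0,0,0],[0.3,-0.4,0,17.4,0,0,0],[0.3,-0.4,0,17.4,0,0,0],[0.3,-0.4,0,17.4,0,0,0],[0.3,-0.4,0,17.4,0,0,0],[0.3,-0.4,0,17.4,0,0,0]]], force=30)

```text
t: 10.78
tcp_pos: [0.4829, 0.2215, 0.0591]
tcp_rot: [2.35, 2.084, 0.004]
force: [-2.4, -0.9, 6.2]
opening: 0.0585
grasp_force: 31.3
```

>>> servo_tool(motion=[[[0.3,0,0,-6,0,0,0],[0.3,0,0,-12,0,0,0],[0.3,0,0,-17,0,0,0],[0.3,0,0,-18,0,0,0],[0.3,0,0,-18,0,0,0]]])

```text
t: 11.4
tcp_pos: [0.4821, 0.2212, 0.2379]
tcp_rot: [2.35, 2.084, 0.002]
force: [-0.7, 0.1, -1.1]
opening: 0.0583
grasp_force: 33.3
```

```bash
python3 - <<'E'
from h import *
go(.600,-.2285,.235,-97.2)
E
```

```text
go [-43.23  17.09   0.29] [ 0.001 -0.001  0.006] t 11.4 q6 0.4
```

>>> servo_tool(motion=[[[0.3,-5,2,0,0,0,0],[0.3,-10,4,0,0,0,0],[0.3,-16,6.3,0,0,0,0],[0.3,-22,8.7,0,0,0,0],[0.3,-28,11,0,0,0,0],[0.3,-34,13.5,0,0,0,0],[0.3,-39,15.5,0,0,0,0],[0.3,-43.1,17.1,0.3,0,0,0],[0.3,-43.1,17.1,3,0,0,0],[0.3,-43.1,17.1,3,0,0,0],[0.3,-43.1,17.1,3,0,0,0]]])

```text
t: 12.78
tcp_pos: [0.5995, -0.2265, 0.2063]
tcp_rot: [-2.348, -2.083, 0.001]
force: [1.0, -0.1, -1.4]
opening: 0.0582
grasp_force: 33.2
```

```bash
python3 - <<'E'
from h import *
s=observe();im=camera("wrist");cv2.imwrite("pics/w5.png",im[:,:,::-1])
go(.600,-.2285,.063,-97.2);print(s["tcp_pos"])
go(.600,-.2285,.115,-97.2)
np.save("w5.npy",np.r_[s["tcp_pos"],s["tcp_rot"]])
E
```

```text
go [-0.19  0.02 14.44] [-0.    -0.     0.007] t 12.82 q6 -0.36
[ 0.59948181 -0.22651928  0.2062706 ]
go [-0.19  0.02  9.24] [-0.    -0.     0.007] t 12.82 q6 -0.36
```

View pics/w5.png

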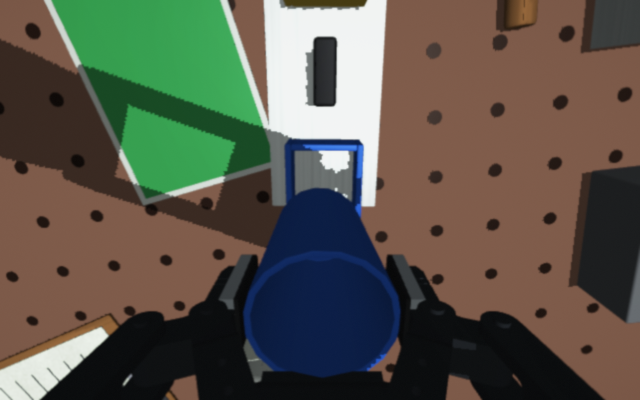

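The held rim spans columns 245–400, centred at about 322, and the pocket spans 286–362, so they are lined up. I'll lower it.

>>> servo_tool(motion=[[[0.3,0,0,4,0,0,0],[0.3,0,0,8,0,0,0],[0.3,0,0,9.2,0,0,0],[0.3,0,0,9.2,0,0,0],[0.3,0,0,9.2,0,0,0]]])

```text
t: 13.45
tcp_pos: [0.6015, -0.2279, 0.1179]
tcp_rot: [2.348, 2.082, 0.002]
force: [-0.4, -0.1, -0.5]
opening: 0.0582
grasp_force: 33.2
```

```bash
python3 - <<'E'
from h import *
go(.600,-.227,.063,-97.2)
E
```

```text
go [ 0.08 -0.18  5.49] [0.004 0.001 0.006] t 13.45 q6 -0.36
```

>>> servo_tool(motion=[[[0.3,0,-0.1,1,0,0,0],[0.3,0,-0.1,2.5,0,0,0],[0.3,0,-0.1,4,0,0,0],[0.3,0,-0.1,5.4,0,0,0],[0.3,0,-0.1,5.4,0,0,0],[0.3,0,-0.1,5.4,0,0,0]]])

```text
t: 14.2
tcp_pos: [0.599, -0.2273, 0.0611]
tcp_rot: [-2.351, -2.084, 0.0]
force: [-1.1, -0.6, 3.1]
opening: 0.058
grasp_force: 31.8
```

>>> servo_tool(motion=[[[0.8,0,0,-0.1,0,0,0],[1,0,0,-0.1,0,0,0],[1,0,0,-0.1,0,0,0],[1,0,0,-0.1,0,0,0],[1,0,0,-5,0,0,0],[1,0,0,-11,0,0,0],[1,3,0,-16,0,0,0],[1,7,0,-19,0,0,0],[1,9.3,0,-19,0,0,0],[1,9.3,0,-19,0,0,0],[1,9.3,0,-19,0,0,0]]])

```text
t: 15.58
tcp_pos: [0.6092, -0.1352, 0.2491]
tcp_rot: [-2.349, -2.082, 0.003]
force: [-0.1, 0.8, 0.1]
opening: 0.0856
grasp_force: 0.0
```

```bash
python3 - <<'E'
from h import *
s=observe();im=camera("wrist");cv2.imwrite("pics/w6.png",im[:,:,::-1])
print(s["tcp_pos"])
m=cv2.inRange(cv2.cvtColor(im,cv2.COLOR_RGB2HSV),(0,0,0),(180,255,70));m[260:]=0
for c in cv2.findContours(m,cv2.RETR_EXTERNAL,cv2.CHAIN_APPROX_NONE)[0]:
    if cv2.contourArea(c)>500: print(cv2.boundingRect(c),rect(cast("wrist",c[:,0],.078,s)))
for c in("yellow","blue","green"):
    for b in blobs(im,c,200)[:3]: print(c,cv2.boundingRect(b),rect(cast("wrist",b,.044 if c!="green" else 0,s)))
go(.612,-.134,.055,-97.2)
E
```

```text
[ 0.60923029 -0.13523251  0.24909533]
(541, 228, 99, 32) (array([ 0.87440277, -0.2383287 ]), (33.975982666015625, 100.83026123046875), 89.73822784423828)
(297, 228, 54, 32) (array([ 0.6034978 , -0.20474362]), (34.69676208496094, 54.56147384643555), 83.25255584716797)
(316, 148, 20, 53) (array([ 0.6140484 , -0.13318204]), (18.08899688720703, 50.839508056640625), -7.148674011230469)
(255, 126, 24, 67) (array([ 0.56752429, -0.1119339 ]), (18.22801399230957, 65.31080627441406), 6.083106517791748)
(0, 70, 144, 134) (array([ 0.38647809, -0.07693629]), (101.37889862060547, 135.5009765625), 66.6427230834961)
(314, 36, 41, 38) (array([ 0.63584241, -0.02667057]), (15.699655532836914, 41.61418151855469), 46.054508209228516)
(597, 0, 43, 143) (array([ 0.87813904, -0.07457466]), (37.50865173339844, 120.57207489013672), 7.308449745178223)
(537, 0, 70, 149) (array([ 0.83499237, -0.07288434]), (48.047584533691406, 127.5716552734375), -0.04593658447265625)
(464, 0, 19, 127) (array([ 0.75112677, -0.05306874]), (13.968713760375977, 101.92987060546875), -0.42791748046875)
yellow (287, 30, 79, 81) (array([ 0.62497943, -0.0401252 ]), (72.00365447998047, 73.87950897216797), 83.12544250488281)
blue (293, 211, 64, 93) (array([ 0.6004613 , -0.24014023]), (71.84860229492188, 117.95486450195312), -8.365684509277344)
green (62, 0, 218, 256) (array([ 0.45528174, -0.08158122]), (146.9591827392578, 287.0732116699219), 9.634713172912598)
go [ 0.18  0.31 19.42] [-0.003 -0.     0.005] t 15.62 q6 -0.22
```

View pics/w6.png

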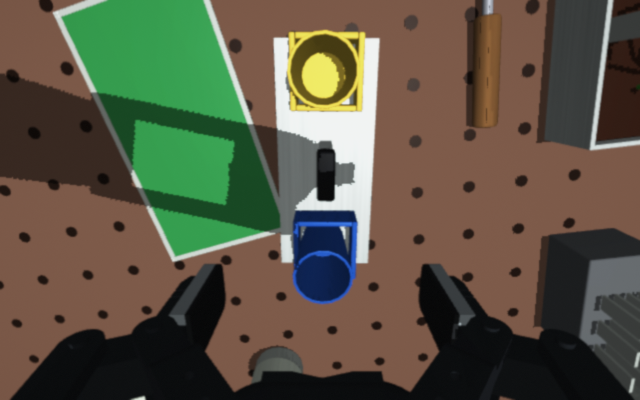

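The handle top is at (326,175). It measures 18×51 mm, at world (0.613,-0.134) with yaw -7.2°. Both pots stand upright in their pockets. I'll go down on the handle and grip it.

>>> servo_tool(motion=[[[1,0.2,0.3,5,0,0,0.005],[1,0.2,0.3,10,0,0,0.005],[1,0.2,0.3,15,0,0,0.005],[1,0.2,0.3,18,0,0,0.005],[1,0.2,0.3,19.6,0,0,0.005],[1,0.2,0.3,19.6,0,0,0.005],[1,0.2,0.3,19.6,0,0,0.005]]])

```text
t: 16.5
tcp_pos: [0.6145, -0.134, 0.0569]
tcp_rot: [2.355, 2.076, 0.002]
force: [0.1, 0.5, -0.1]
opening: 0.0853
grasp_force: 0.0
```

>>> servo_tool(motion=[[[0.5,0,0,0,0,0,0],[0.1,0,0,0,0,0,0],[0.1,0,0,0,0,0,0],[0.1,0,0,0,0,0,0],[0.1,0,0,0,0,0,0],[0.1,0,0,0,0,0,0],[0.1,0,0,0,0,0,0]]], force=50)

```text
t: 17.38
tcp_pos: [0.6134, -0.1333, 0.0558]
tcp_rot: [2.356, 2.078, -0.0]
force: [-2.0, 0.5, 5.9]
opening: 0.0171
grasp_force: 51.8
```

```bash
python3 - <<'E'
from h import *
s=observe();print(s["tcp_pos"])
x,y,z=s["tcp_pos"]
go(x-.157,y+.052,z,-97.2+16.8)
t=camera("top")
for c in("yellow","green"):
    for b in blobs(t,c,60)[:1]: print("top",c,cv2.boundingRect(b),rect(cast("top",b,0)))
E
```

```text
[ 0.61342533 -0.13325233  0.05579563]
go [  3.2  -16.23   0.  ] [-0.     0.    -0.292] t 17.38 q6 -0.21
top yellow (309, 189, 18, 25) (array([ 0.63496503, -0.02451503]), (45.5670051574707, 80.42302703857422), 81.99897003173828)
top green (285, 239, 23, 35) (array([0.45834372, 0.02844296]), (70.04999542236328, 100.51063537597656), -80.48013305664062)
```

>>> servo_tool(motion=[[[0.1,0.2,-0.8,0,0,0,-0.015],[0.1,0.5,-2.4,0,0,0,-0.04],[0.1,0.8,-4.2,0,0,0,-0.075],[0.1,1.2,-6.2,0,0,0,-0.11],[0.1,1.6,-8.2,0,0,0,-0.15],[0.1,2,-10.2,0,0,0,-0.185],[0.1,2.4,-12.2,0,0,0,-0.22],[0.1,2.8,-14.2,0,0,0,-0.255],[0.1,3.1,-15.5,0,0,0,-0.28],[0.1,3.2,-16.2,0,0,0,-0.292],[0.1,3.2,-16.2,0,0,0,-0.292],[0.1,3.2,-16.2,0,0,0,-0.292]]])

```text
t: 18.92
tcp_pos: [0.4563, -0.0811, 0.0557]
tcp_rot: [-2.027, -2.398, 0.001]
force: [-3.1, 1.1, 8.5]
opening: 0.0169
grasp_force: 52.2
```

```bash
python3 - <<'E'
from h import *
go(.4564,-.0813,.0558,-80.4);print(observe()["tcp_pos"])
E
```

```text
go [-0.02  0.01 -0.01] [-0.001 -0.001 -0.   ] t 18.93 q6 -0.51
[ 0.4562937  -0.08110945  0.0557024 ]
```

Now I'll release, rise, back off and check.

>>> servo_tool(motion=[[[0.5,0,0,0,0,0,0],[1,0,0,0,0,0,0],[1,0,0,0,0,0,0],[1,0,0,0,0,0,0],[1,0,0,0,0,0,0],[1,0,0,-5,0,0,0],[1,0,0,-11,0,0,0],[1,0,0,-17,0,0,0],[1,0,0,-22,0,0,0],[1,0,0,-26,0,0,0],[1,0,0,-26,0,0,0],[1,0,0,-26,0,0,0]]])

```text
t: 20.42
tcp_pos: [0.4564, -0.0812, 0.3146]
tcp_rot: [-2.028, -2.398, 0.0]
force: [-0.1, 0.2, -0.8]
opening: 0.0856
grasp_force: 0.0
```

```bash
python3 - <<'E'
from h import *
s=observe();im=camera("wrist");cv2.imwrite("pics/w7.png",im[:,:,::-1])
print(s["tcp_pos"])
m=cv2.inRange(cv2.cvtColor(im,cv2.COLOR_RGB2HSV),(0,0,0),(180,255,70));m[260:]=0
for c in cv2.findContours(m,cv2.RETR_EXTERNAL,cv2.CHAIN_APPROX_NONE)[0]:
    if cv2.contourArea(c)>300: print(cv2.boundingRect(c),rect(cast("wrist",c[:,0],.078,s)))
for c in("yellow","blue"):
    for b in blobs(im,c,200)[:2]: print(c,cv2.boundingRect(b),rect(cast("wrist",b,.044,s)))
E
```

```text
[ 0.45635244 -0.0811903   0.31459356]
(300, 211, 37, 22) (array([ 0.46312775, -0.15100632]), (25.771665573120117, 44.21576690673828), -73.51338958740234)
(314, 141, 16, 44) (array([ 0.45718378, -0.08109328]), (17.100990295410156, 49.774051666259766), 9.194275856018066)
(584, 112, 56, 146) (array([ 0.8213045 , -0.05131734]), (67.37544250488281, 168.4098358154297), 1.1098190546035767)
(539, 99, 57, 116) (array([ 0.72797485, -0.03044708]), (19.060306549072266, 133.78921508789062), 0.05052447319030762)
(571, 0, 44, 96) (array([0.71131891, 0.08282695]), (8.989627838134766, 92.1983642578125), 0.20304374396800995)
(0, 0, 264, 203) (array([ 0.25880353, -0.04240836]), (131.51434326171875, 310.3592224121094), 77.8682861328125)
yellow (289, 44, 65, 66) (array([0.44064703, 0.01019091]), (70.26396942138672, 72.65229034423828), -80.40742588043213)
blue (295, 197, 54, 76) (array([ 0.47520844, -0.18521817]), (70.51087188720703, 108.74203491210938), 9.855283737182617)
```

View pics/w7.png

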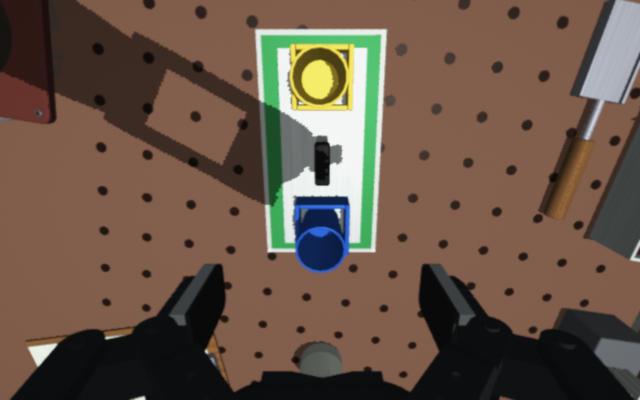

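The carrier is centred on the mat with even green margins all round. Both pots are upright and the gripper is clear, so I'll hand it in.

```bash
python3 -c "
from cell import *
print(close_job())"
```

```text
the job is handed in; nothing more can be done
None
```

I put the yellow and blue pots in their own pockets, slid the carrier onto the mat without lifting it, and handed the job in at about 20.5 s; the last wrist picture shows the carrier centred on the mat with both pots upright, but the hand-in returned no verdict.

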